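# Unlock the lid stay and shut the tool chest

### The job

Shut the tool chest on the bench: lift the red knee pin of its folding lid stay past centre so that the stay unlocks, then lower the lid under control and press it fully home. Do it gently, by feel: never bear on the lid with more than about 25 N, hook or hold the stay only lightly (under 70 N, both sides of a squeeze added up), never let the lid slam, and leave everything else on the bench and in the chest where it is.

Things in the scene. Friction and masses are not known exactly. Their poses are not given: they have to be found in the camera images.
- chest: Plywood chest fixed to the bench, 220 mm (its x) by 240 mm (its y), rim 85 mm above the bench, walls 10 mm; origin under its centre, z up. Its lid (220 x 252 x 14 mm) is hinged along the +y rim and starts open, leaning slightly to -y. The folding stay (two flat steel links, 107 mm between pivots, 14 mm wide) lies outside the +x end, within 17 mm of it.
- knee_pin (a point): Middle of the red pin on the stay's knee (14 mm diameter, 50 mm long, along the chest's x, 21 to 71 mm out from its +x end, free all round and above). It moves on a circle of 107 mm radius about stay_pivot. It starts at y +49, z +137 mm in the chest's frame; lifting moves it first to -y and up, at 39 deg; with the lid shut it lies near the -y edge. Lifting takes 8 to 15 N.
- stay_pivot (a point): Fixed point on the axis of the stay's lower pivot on the chest's +x end, straight in line (along the chest's x) with the plane of knee_pin: in the chest's frame at x +156, y -30, z +65 mm.
- lid_hinge (a point): Middle of the lid's hinge line (along the chest's x): in the chest's frame at x 0, y +120, z +85 mm. The lid's underside lies in the plane through this line, its outer face 14 mm from that plane.
- lid_press (a point): Point on the lid's outer face (the face turned up when shut), midway along x, 225 mm from the hinge line and 27 mm from the free edge: a good place to push. At the start about 300 mm above the bench; with the lid shut, 99 mm above the bench.
- lid_angle (a joint): Angle the lid has been lowered, rad: 0 at the start (1.40 rad above shut), 1.40 fully shut on a hard stop. Stiff counterbalanced hinges (friction 1.6 N m, spring 1.2 N m/rad towards open) hold the lid (about 0.5 kg) wherever it is left. Pushing it at lid_press takes about 7 to 10 N at first and 12 to 14 N to bring it fully shut; it springs back hardly at all.
- knee (a joint): Fold of the stay's knee from its locked stop, rad: 0 locked (knee below the straight line), 0.30 straight (centre), above that unlocked, about 3.15 with the lid shut. While it is under 0.30 the lid cannot be lowered; from about 0.8 it folds easily when the lid alone is pushed. It stays where it is left.
- lid: The plywood lid, 220 x 252 x 14 mm, about 0.5 kg; origin at the middle of the hinge line, axes parallel to the chest's as it starts; they turn with the lid.
- sanding_block: Cork sanding block 55 x 90 x 32 mm, loose inside the chest; origin under its centre. Leave it.
- screw_jar: Small glass jar with grey lid, 42 mm diameter, 55 mm high, loose inside the chest. Leave it.
- oil_tin: Green and white rectangular tin with a red spout, 35 x 70 x 126 mm, origin under its centre. Bystander.
- try_square: Try square lying flat, dark wood stock 110 mm, steel blade 170 mm. Bystander.
- clamp: Bar clamp lying flat, 260 mm bar, orange handle. Bystander.
- mallet: Wooden mallet lying, 240 mm long, head 70 mm high. Bystander.
- pencil: Blue carpenter's pencil, 170 mm, lying. Bystander.

How it is judged:
By the outcome, as a careful person would: the job done as asked, in the order asked, and still so for the second after the job is handed in, with the robot touching nothing.
It also fails if it takes over 72 s, if anything falls off the work surface, if the arm or the gripper's body presses on something with over 40 N, if the wrist force passes 120 N, or if a joint passes its speed limit or range.

### The arm

A 6-joint arm with a two-finger parallel gripper is mounted at the origin on the work surface. World frame = base frame: x ahead of the robot, y to its left, z up, the work surface at z = 0. Lengths are in m, angles in rad, forces in N, time in s.
With the tool pointing down it reaches from about 0.35 to 0.875 m from the base axis. Payload 4.2 kg.
Tool frame: the origin (TCP) lies midway between the tips of the shut fingers; the grasp point (between the pads) lies 19 mm behind it; x points along the fingers, y is the direction in which the jaws open and shut, and the axes are right-handed (so a half turn about x gives the same grasp; the last joint's range is limited). The gripper opens to 85 mm and grips with 20 to 120 N. Pads are 22 mm wide; open, the fingers measure 114 mm over their backs; the gripper's body (76 mm by 85 mm) begins 54 mm behind the grasp point. The pads swing forward as they close: fully open they stand 13 mm farther back than shut.
Start: joints at [1.363, 0.385, 0.008, 0, -1.194, -0.259], TCP at [0.281, 0.558, 0.231] pointing down, gripper open.
Joint ranges: [-3.14, 3.14], [-1.21, 2.06], [-1.07, 1.41], [-3.16, 2.05], [-2.99, -0.16], [-3.1, 3.1]. Speed limits (rad/s): [2.79, 2.79, 3.14, 3.14, 3.14, 3.14].

### API

Orientations are given as a unit quaternion [w, x, y, z].
In Python, from plant import robot, hand, planner, read_state, capture, calibration gives the robot as it stands. Calls block until the motion is done:
- robot.reach(position, orientation): joint-space move of the TCP to a pose.
- robot.move_l(position, attitude=None, feed=0.15): straight line of the TCP; attitude=None keeps the orientation; feed is the mean speed in m/s.
- robot.move_j(angles): joint-space move.
- hand.let_go() and hand.close(): open the fingers fully, or close them until they stop; the grip force is fixed at half the most.
- robot.dwell(seconds).
- planner.ik(position, orientation): joint angles nearest the present ones, or None.
- read_state(): the state.
- capture(name): name is "scene" or "side" or "wrist"; returns the picture (400x640x3 uint8, red, green, blue); there is no depth.
- calibration(name): a dict with "fx", "fy", "cx", "cy" (pixels), "view" (4x4, takes a point from world to camera coordinates). Camera axes: x right, y down, z forward; pixel columns grow to the right and rows downward; lengths in m; the calibration is good to about 2 mm. A picture is of the moment at which its call begins: read the wrist's pose just before it. calibration takes no time and is no camera call; for the wrist camera it gives the pose at the moment of the call.
A pose or a line that the arm cannot do raises robot.IKError and nothing moves.
- robot.finish_job(): hands the job in, once; it reports no verdict.
The state is a dict: "clock": time; "q": joint angles; "joint_vel": joint speeds; "joint_torque": joint torques, N m; "tool_pos": TCP position; "tcp_rot": TCP orientation; "wrist_force": force on the tool from outside, world axes, zero at the start; "moment": the same for the moment, N m; "gripper_width": finger opening in m.
Only numpy, scipy, OpenCV 4.12 (cv2) and the standard library are available. Lean on these libraries where they do the work, as an engineer would, in place of code of your own. Each camera call takes 0.05 s, during which the arm holds its last target.

## Working session

There is one attempt and no reset: what is moved stays moved. The work goes in short steps, each a Python script; the robot and the scene stay as the last script left them, time stands still between calls to the robot, and variables do not carry over. Pictures are saved under pics/ and viewed, and the job is handed in when it is done.

```bash
ls; mkdir -p pics; python3 - <<'E'
from plant import *
import cv2,numpy as np
s=read_state(); print({k:np.round(v,3) for k,v in s.items()})
for n in("scene","side","wrist"):
    c=calibration(n); print(n,c["fx"],c["fy"],c["cx"],c["cy"]); print(np.round(c["view"],4))
    cv2.imwrite(f"pics/{n}0.png",capture(n)[:,:,::-1])
E
```

```text
pics
{'clock': np.float64(0.0), 'q': array([ 1.363e+00,  3.860e-01,  7.000e-03, -1.000e-03, -1.194e+00,
       -2.590e-01]), 'joint_vel': array([-0.001,  0.   ,  0.001,  0.001, -0.001,  0.   ]), 'joint_torque': array([-0.0000e+00, -3.9229e+01,  1.8840e+01,  4.1860e+00, -5.0000e-03,
        0.0000e+00]), 'tool_pos': array([0.281, 0.558, 0.23 ]), 'tcp_rot': array([ 0.163, -0.688,  0.164,  0.688]), 'wrist_force': array([-0.292, -0.27 ,  0.045]), 'moment': array([-0.021,  0.012,  0.015]), 'gripper_width': np.float64(0.086)}
scene 482.40533514066425 482.40533514066425 320.4401304084486 200.18416698473249
[[ 0.3931  0.9194  0.0137 -0.2504]
 [ 0.7809 -0.3259 -0.5329 -0.332 ]
 [-0.4855  0.2202 -0.846   2.0569]
 [ 0.      0.      0.      1.    ]]
side 447.95926807603695 447.95926807603695 324.59068265127445 196.57168059758436
[[ 0.988  -0.1532 -0.0174 -0.549 ]
 [-0.0919 -0.4947 -0.8642  0.2176]
 [ 0.1238  0.8554 -0.5029  1.3063]
 [ 0.      0.      0.      1.    ]]
wrist 295.1692241243507 295.1692241243507 319.03763096205523 199.41874190588217
[[-0.45   -0.893   0.003   0.6244]
 [-0.8572  0.4329  0.279  -0.0369]
 [-0.2504  0.123  -0.9603  0.3788]
 [ 0.      0.      0.      1.    ]]
```

View pics/scene0.png

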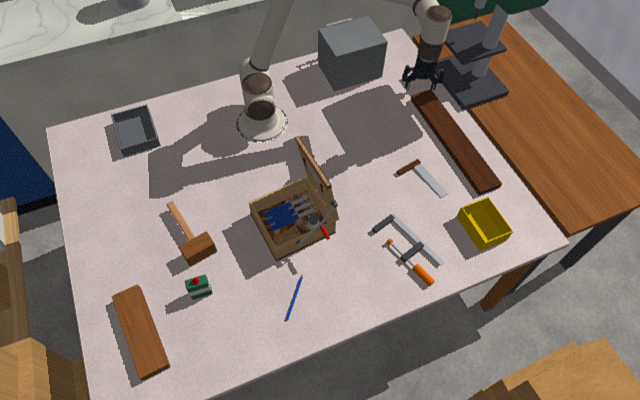

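View pics/side0.png

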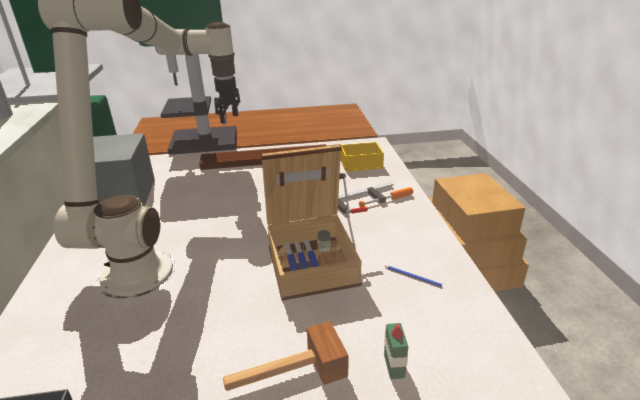

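View pics/wrist0.png

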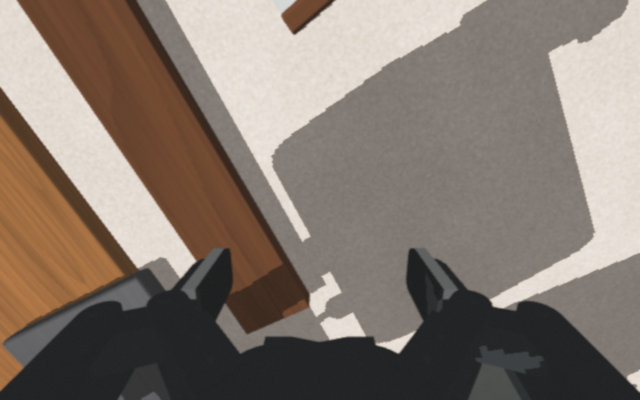

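```bash
python3 - <<'E'
import cv2
a=cv2.imread("pics/scene0.png")[125:270,235:355]; cv2.imwrite("pics/z1.png",cv2.resize(a,None,fx=4.1,fy=4.1,interpolation=cv2.INTER_CUBIC))
a=cv2.imread("pics/side0.png")[140:300,250:420]; cv2.imwrite("pics/z2.png",cv2.resize(a,None,fx=3.7,fy=3.7,interpolation=cv2.INTER_CUBIC))
E
```

```text
(no output)
```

View pics/z1.png

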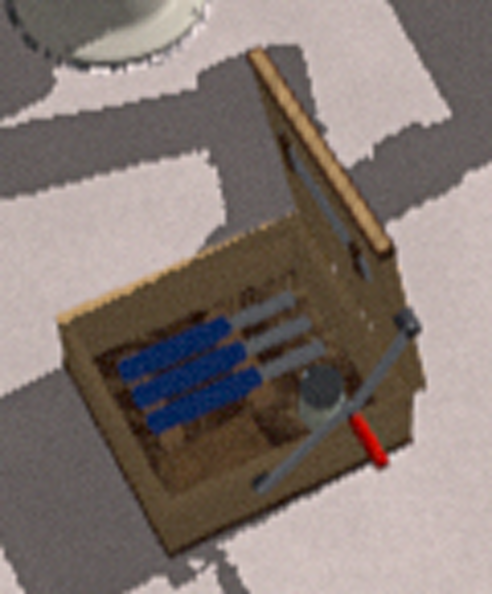

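View pics/z2.png

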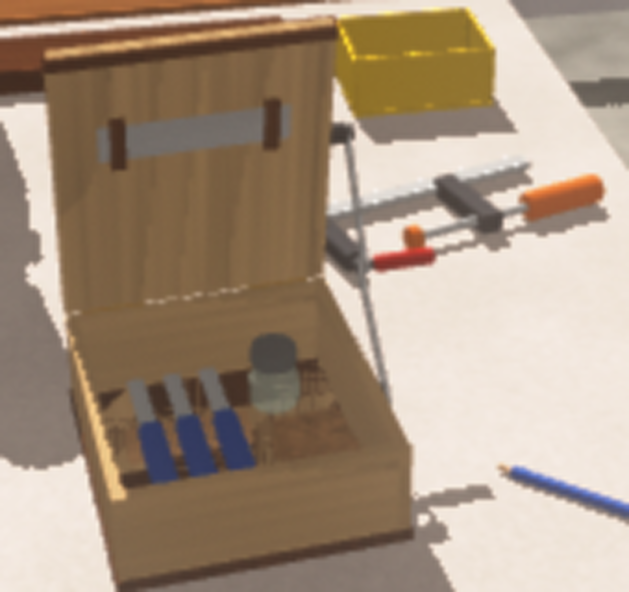

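```bash
cat > h.py <<'E'
import numpy as np, cv2
from plant import *
def P(c): 
    K=np.array([[c["fx"],0,c["cx"]],[0,c["fy"],c["cy"]],[0,0,1]]); return K@np.array(c["view"])[:3]
def ray(c,uv):
    V=np.array(c["view"]);R=V[:3,:3];o=-R.T@V[:3,3]
    d=R.T@np.array([(uv[0]-c["cx"])/c["fx"],(uv[1]-c["cy"])/c["fy"],1]);return o,d/np.linalg.norm(d)
def onz(c,uv,z):
    o,d=ray(c,uv);return o+d*(z-o[2])/d[2]
def tri(c1,a,c2,b):
    X=cv2.triangulatePoints(P(c1),P(c2),np.array(a,float).reshape(2,1),np.array(b,float).reshape(2,1))[:,0];return X[:3]/X[3]
def proj(c,X):
    p=P(c)@np.r_[X,1];return p[:2]/p[2]
def redmask(im):
    h=cv2.cvtColor(im,cv2.COLOR_RGB2HSV);return (((h[...,0]<6)|(h[...,0]>174))&(h[...,1]>200)&(h[...,2]>90)).astype(np.uint8)
E
python3 - <<'E'
from h import *
S=calibration("scene");D=calibration("side")
f=lambda p,k,o:(p[0]/k+o[0],p[1]/k+o[1])
z1=lambda *p:f(p,4.1,(235,125)); z2=lambda *p:f(p,3.7,(250,140))
print("-x-y rim",onz(S,z1(60,320),.085),onz(D,z2(118,500),.085),tri(S,z1(60,320),D,z2(118,500)))
print("+x-y rim",onz(S,z1(168,495),.085),onz(D,z2(408,447),.085),tri(S,z1(168,495),D,z2(408,447)))
print("+x-y bot",onz(S,z1(170,552),0),onz(D,z2(410,535),0))
print("-x-y bot",onz(D,z2(120,588),0))
print("+x+y bot",onz(S,z1(412,440),0))
print("back rim -x,+x", onz(D,z2(72,315),.085),onz(D,z2(320,280),.085))
cs=[]
for n in("scene","side"):
    im=cv2.imread(f"pics/{n}0.png")[:,:,::-1].copy();m=redmask(im)
    k,l,st,ce=cv2.connectedComponentsWithStats(m)
    for i in range(1,k): print(n,st[i],ce[i])
E
```

```text
-x-y rim [ 0.41877654 -0.18588578  0.085     ] [ 0.41621706 -0.19358434  0.085     ] [ 0.41575703 -0.18563902  0.07907214]
+x-y rim [ 0.61672527 -0.15812038  0.085     ] [ 0.62684139 -0.17146852  0.085     ] [ 0.62251625 -0.1618335   0.08373348]
+x-y bot [ 0.62674477 -0.16580073  0.        ] [ 0.63074287 -0.16968903  0.        ]
-x-y bot [ 0.4124302  -0.18907721  0.        ]
+x+y bot [0.60727197 0.07301245 0.        ]
back rim -x,+x [0.39576275 0.04372981 0.085     ] [0.60367966 0.05934458 0.085     ]
scene [321 226   8  13  43] [324.48837209 231.90697674]
scene [193 278   6   6  29] [195.5862069  280.48275862]
```

```bash
cat >> h.py <<'E'
from scipy.spatial.transform import Rotation as Ro
C=dict(o=np.array([.5095,-.0595,0.]),yaw=.103)
import json,os
if os.path.exists("chest.json"):
    j=json.load(open("chest.json"));C=dict(o=np.array(j["o"]),yaw=j["yaw"])
def Rc(): return Ro.from_euler('z',C["yaw"]).as_matrix()
def W(p): return C["o"]+Rc()@np.array(p,float)
def quat(d,y):  # d: tool x in chest frame, y: jaw axis in chest frame
    d=np.array(d,float);d/=np.linalg.norm(d);y=np.array(y,float);y-=d*(y@d);y/=np.linalg.norm(y)
    M=Rc()@np.c_[d,y,np.cross(d,y)];q=Ro.from_matrix(M).as_quat();return np.r_[q[3],q[:3]]
def tip(a): return np.array([0,-np.cos(a),-np.sin(a)])  # from +y side, pitched down a
E
python3 - <<'E'
from h import *
s=read_state();c=calibration("wrist");V=np.array(c["view"]);cam=-V[:3,:3].T@V[:3,3]
M=Ro.from_quat(np.r_[s["tcp_rot"][1:],s["tcp_rot"][0]]).as_matrix()
print("cam in tool",M.T@(cam-s["tool_pos"]),"fwd",M.T@V[2,:3])
pin=np.array([.168,.049,.137])
for deg in(0,20,30,40,50,60):
  a=np.radians(deg)
  for y in([1,0,0],[-1,0,0],[0,1,-1],[0,-1,1]):
    q=quat(tip(a),y); n=np.array([0,-np.sin(a),np.cos(a)])
    r=[]
    for st in(-.12,0.015):
      k=planner.ik(W(pin-.02*n+tip(a)*st),q); r.append(None if k is None else np.round(k,2))
    print(deg,y,r)
  
E
```

```text
cam in tool [-0.14182024 -0.00082803 -0.07025817] fwd [0.96026825 0.00107899 0.27907656]
0 [1, 0, 0] [array([ 0.71,  1.  , -0.2 ,  1.  , -1.77,  1.87]), array([ 0.51,  0.94, -0.39,  1.18, -1.66,  1.79])]
0 [-1, 0, 0] [array([ 0.71,  1.  , -0.2 ,  1.  , -1.77, -1.27]), array([ 0.51,  0.94, -0.39,  1.18, -1.66, -1.35])]
0 [0, 1, -1] [array([ 0.71,  1.  , -0.2 ,  1.  , -1.77, -2.84]), array([ 0.51,  0.94, -0.39,  1.18, -1.66, -2.92])]
0 [0, -1, 1] [array([ 0.71,  1.  , -0.2 ,  1.  , -1.77,  0.3 ]), array([ 0.51,  0.94, -0.39,  1.18, -1.66,  0.22])]
20 [1, 0, 0] [array([ 0.7 ,  0.81, -0.19,  0.89, -1.57,  2.03]), array([ 0.52,  0.81, -0.38,  1.06, -1.4 ,  1.93])]
20 [-1, 0, 0] [array([ 0.7 ,  0.81, -0.19,  0.89, -1.57, -1.11]), array([ 0.52,  0.81, -0.38,  1.06, -1.4 , -1.21])]
20 [0, 1, -1] [array([ 0.7 ,  0.81, -0.19,  0.89, -1.57, -2.68]), array([ 0.52,  0.81, -0.38,  1.06, -1.4 , -2.78])]
20 [0, -1, 1] [array([ 0.7 ,  0.81, -0.19,  0.89, -1.57,  0.46]), array([ 0.52,  0.81, -0.38,  1.06, -1.4 ,  0.36])]
30 [1, 0, 0] [array([ 0.69,  0.72, -0.17,  0.81, -1.48,  2.12]), array([ 0.51,  0
[... 1086 characters left out ...]
50 [0, 1, -1] [array([ 0.61,  0.57, -0.11,  0.62, -1.33, -2.36]), array([ 0.47,  0.63, -0.3 ,  0.75, -1.07, -2.46])]
50 [0, -1, 1] [array([ 0.61,  0.57, -0.11,  0.62, -1.33,  0.78]), array([ 0.47,  0.63, -0.3 ,  0.75, -1.07,  0.68])]
60 [1, 0, 0] [array([ 0.55,  0.51, -0.05,  0.49, -1.28,  2.49]), array([ 0.44,  0.59, -0.25,  0.59, -1.  ,  2.41])]
60 [-1, 0, 0] [array([ 0.55,  0.51, -0.05,  0.49, -1.28, -0.66]), array([ 0.44,  0.59, -0.25,  0.59, -1.  , -0.74])]
60 [0, 1, -1] [array([ 0.55,  0.51, -0.05,  0.49, -1.28, -2.23]), array([ 0.44,  0.59, -0.25,  0.59, -1.  , -2.31])]
60 [0, -1, 1] [array([ 0.55,  0.51, -0.05,  0.49, -1.28,  0.92]), array([ 0.44,  0.59, -0.25,  0.59, -1.  ,  0.83])]
```

```bash
python3 - <<'E'
from h import *
t=read_state()["clock"]
a=np.radians(38);n=np.array([0,-np.sin(a),np.cos(a)])
q=quat(tip(a),[-1,0,0])
p=W(np.array([.168,.049,.137])-.025*n-.14*tip(a)); print(p)
robot.reach(p,q)
s=read_state();print(s["clock"],s["tool_pos"],s["wrist_force"],s["q"])
c=calibration("wrist");im=capture("wrist");np.save("pics/w1.npy",im);np.savez("pics/w1cal.npz",**c)
cv2.imwrite("pics/w1.png",im[:,:,::-1])
cv2.imwrite("pics/s1.png",capture("side")[:,:,::-1])
E
```

```text
[0.65864599 0.13156052 0.20349234]
2.1583 [0.65859975 0.13264907 0.20403081] [0.44547477 0.01532165 0.02318139] [ 0.6876152   0.66034697 -0.11411775  0.72445781 -1.4491625  -0.9267226 ]
```

View pics/w1.png

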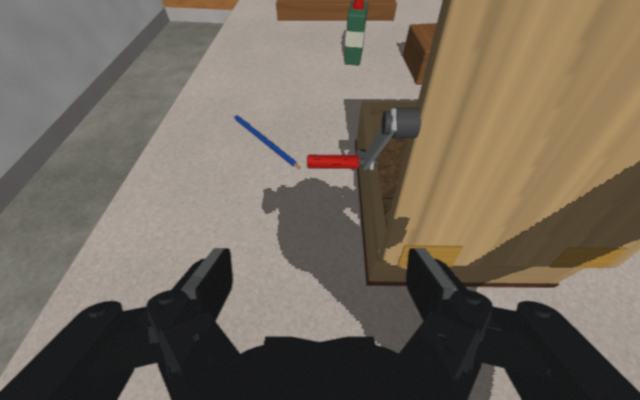

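View pics/s1.png

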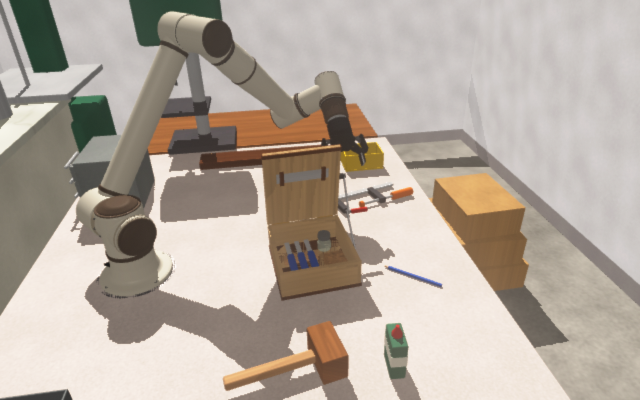

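```bash
python3 - <<'E'
from h import *
w=dict(np.load("pics/w1cal.npz"));im=np.load("pics/w1.npy")
S=calibration("scene");D=calibration("side")
k,l,st,ce=cv2.connectedComponentsWithStats(redmask(im))
for i in range(1,k):
    if st[i][4]>20: print(st[i],ce[i])
sc=(324.7,232.3)
sd=(358.6,210.4)
wc=(333.5,161.5)
for A,B in((S,sc),(D,sd)): print(tri(w,wc,A,B))
print("S-D",tri(S,sc,D,sd))
print("pred",W([.156,.049,.137]), [np.round(proj(c,W([.156,.049,.137])),1) for c in(S,D,w)])
print("corner +x+y bottom w",onz(w,(369,285),0),"pred",W([.11,.12,0]))
print("corner -x+y? ",onz(w,(558,285),0),W([-.11,.12,0]))
cv2.imwrite("pics/w1z.png",cv2.resize(im[80:300,280:440,::-1],None,fx=4,fy=4,interpolation=cv2.INTER_CUBIC)[:600*2][:, :640])
cv2.imwrite("pics/w1za.png",cv2.resize(im[90:190,290:440,::-1],None,fx=5,fy=5,interpolation=cv2.INTER_CUBIC))
cv2.imwrite("pics/w1zb.png",cv2.resize(im[180:300,340:580,::-1],None,fx=3.3,fy=3.3,interpolation=cv2.INTER_CUBIC))
E
```

```text
[354   0  10   9  76] [358.26315789   3.97368421]
[308 156  50  12 550] [333.06181818 161.10545455]
[0.6581797  0.00437252 0.13624178]
[0.65921633 0.00127149 0.13356878]
S-D [0.65867406 0.00402027 0.13345177]
pred [0.65963515 0.00527991 0.137     ] [array([325.1, 232.4]), array([358.3, 208.7]), array([331.6, 161.7])]
corner +x+y bottom w [0.60464127 0.07254187 0.        ] pred [0.60657886 0.071174   0.        ]
corner -x+y?  [0.37941217 0.04888784 0.        ] [0.38774482 0.04855405 0.        ]
```

View pics/w1za.png

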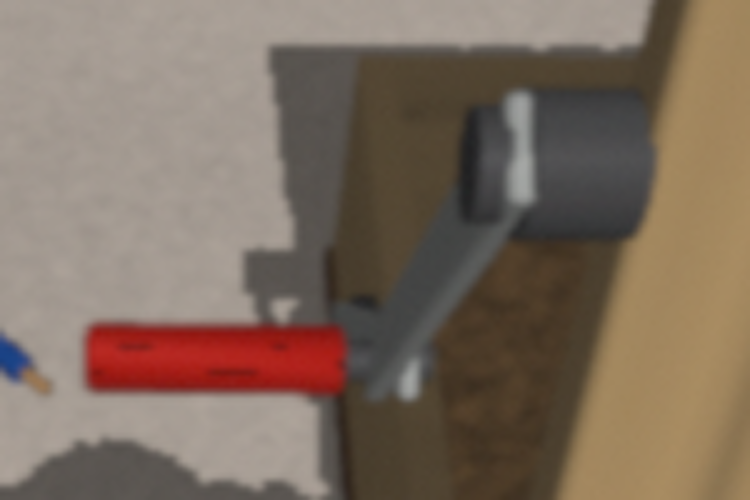

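View pics/w1zb.png

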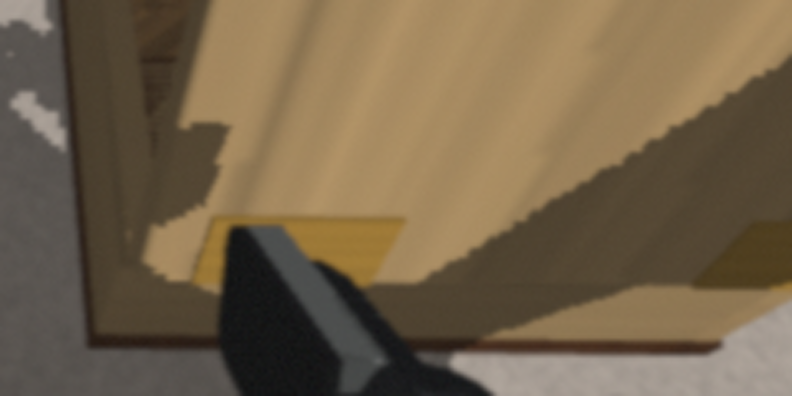

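```bash
cat >> h.py <<'E'
PV=np.array([0,-.030,.065]);TH0=np.arctan2(.072,.079)
A0=np.radians(38)
def hook(th,off,ins,x=.169):
    a=A0+(th-TH0); n=np.array([0,-np.sin(a),np.cos(a)])
    pin=PV+.107*np.array([0,np.cos(th),np.sin(th)])
    p=pin-off*n+ins*tip(a);p[0]=x
    return W(p),quat(tip(a),[-1,0,0])
def F(): return np.array(read_state()["wrist_force"])
E
python3 - <<'E'
from h import *
from scipy.optimize import brentq
U=np.array([-.017,.1445]);H=np.array([.12,.085])
def Uat(f): c,s=np.cos(f),np.sin(f); return H+np.array([[c,-s],[s,c]])@U
for k in(.6,.8,.9,1,1.1,1.2):
    d=.214*np.cos((k-.3)/2)
    f=brentq(lambda f:np.linalg.norm(Uat(f)-PV[1:])-d,-.02 if k<.7 else 0,1.3); u=Uat(f)-PV[1:]
    print(k,"lid",f,"theta deg",np.degrees(np.arctan2(u[1],u[0])+(k-.3)/2))
print(np.degrees(TH0))
hand.close(); s=read_state();print(s["clock"],s["gripper_width"])
p,q=hook(TH0,.027,-.10); robot.move_l(p,q)
print(F())
p,q=hook(TH0,.027,.016); robot.move_l(p,q,feed=.08)
s=read_state();print(s["clock"],F(),s["tool_pos"],p)
c=calibration("wrist");im=capture("wrist");cv2.imwrite("pics/w2.png",im[:,:,::-1])
im=capture("side");cv2.imwrite("pics/s2.png",cv2.resize(im[120:320,240:440,::-1],None,fx=3,fy=3,interpolation=cv2.INTER_CUBIC))
E
```

```text
0.6 lid -0.0005461056232812778 theta deg 59.62341924006459
0.8 lid 0.039888469172105624 theta deg 66.46567018790012
0.9 lid 0.06707699550711847 theta deg 70.07755279515311
1 lid 0.09860601156105629 theta deg 73.80754530634852
1.1 lid 0.13421920372025084 theta deg 77.64801545212183
1.2 lid 0.17364900015583595 theta deg 81.59091546681235
42.34580448659338
3.025 -0.0001915474720647386
[ 1.26190381 -0.37557055 -0.2273274 ]
5.0417 [ 9.80223965 -1.85209756 -1.97537951] [0.67519123 0.01194118 0.1062127 ] [0.67214494 0.01069245 0.10594871]
```

View pics/w2.png

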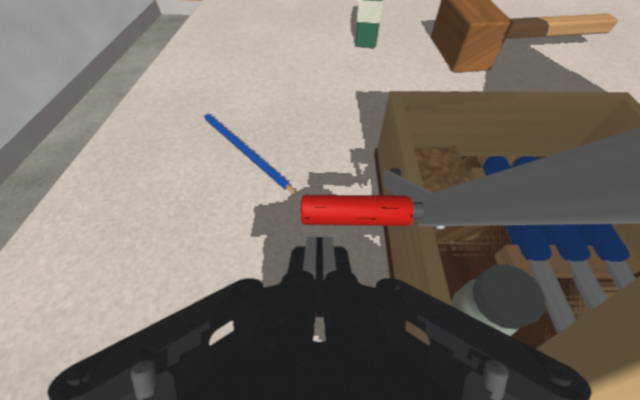

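View pics/s2.png

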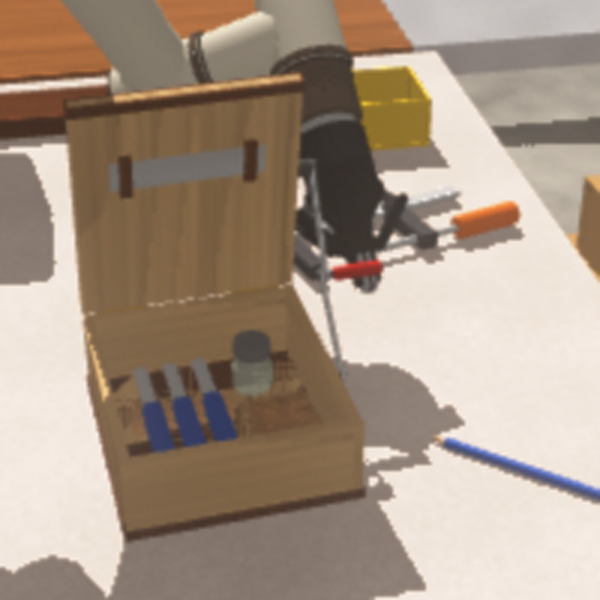

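```bash
cat >> h.py <<'E'
def hook(th,off,ins,x=.173):
    a=A0+(th-TH0); n=np.array([0,-np.sin(a),np.cos(a)])
    pin=PV+.107*np.array([0,np.cos(th),np.sin(th)])
    p=pin-off*n+ins*tip(a);p[0]=x
    return W(p),quat(tip(a),n)
E
python3 - <<'E'
from h import *
s=read_state();q0=s["tcp_rot"];d=Rc()@tip(A0)
robot.move_l(s["tool_pos"]-.13*d+Rc()@[.005,0,0],q0,feed=.15);print(F())
p,q=hook(TH0,.034,-.12); robot.reach(p,q); print(F(),read_state()["q"])
p,q=hook(TH0,.034,.016); robot.move_l(p,q,feed=.08)
s=read_state();print(s["clock"],F(),s["tool_pos"],p)
c=calibration("wrist");im=capture("wrist");cv2.imwrite("pics/w3.png",im[:,:,::-1])
print(proj(c,s["tool_pos"]),proj(c,W([.156,.049,.137])))
im=capture("side");cv2.imwrite("pics/s3.png",cv2.resize(im[120:320,240:440,::-1],None,fx=3,fy=3,interpolation=cv2.INTER_CUBIC))
E
```

```text
[-0.28960526  0.00549855  0.50059645]
[-0.42494998  0.69565052  0.21223651] [ 0.66792081  0.67956741 -0.13458147  0.73930836 -1.41259715  0.62706151]
9.4083 [ 0.90358189  0.66829994 -0.40428919] [0.67589302 0.01586143 0.10072396] [0.67568064 0.01539051 0.10043263]
[321.05712511 252.18140596] [389.48918198 297.58675787]
```

View pics/w3.png

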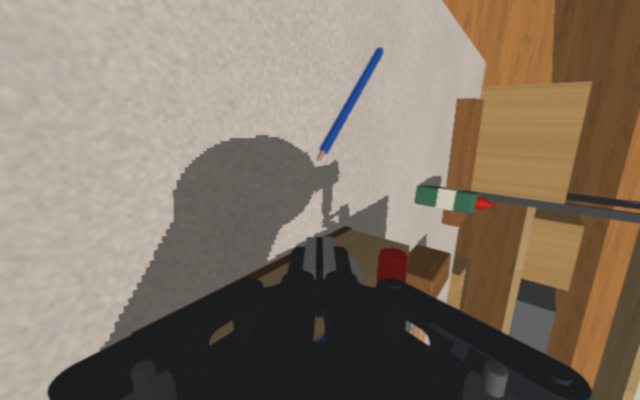

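View pics/s3.png

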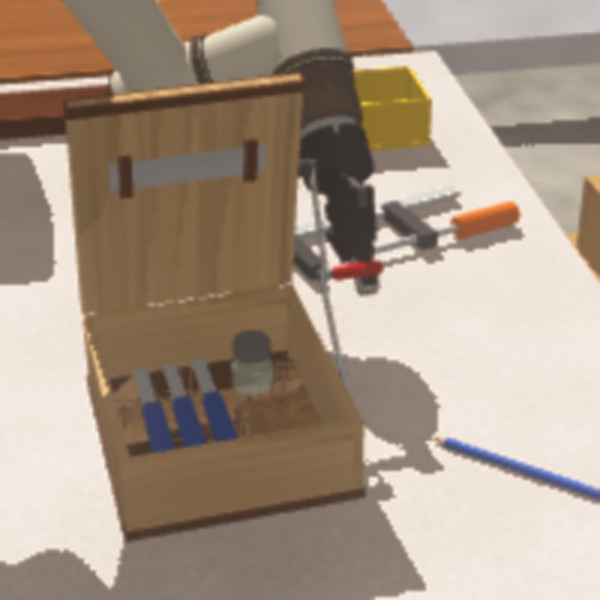

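```bash
cat > lift.py <<'E'
from h import *
off=.034; f0=F()
while off>.008:
    off-=.003; p,q=hook(TH0,off,.016); robot.move_l(p,q,feed=.06)
    f=F()-f0
    print(round(off,4),np.round(f,1),round(read_state()["clock"],2))
    if np.linalg.norm(f)>3.5: break
json.dump(off,open("off.json","w"))
if np.linalg.norm(f)<25 and off>.008:
  for k in range(1,6):
    p,q=hook(TH0+np.radians(2*k),off,.016); robot.move_l(p,q,feed=.05); f=F()-f0
    s=read_state();print(2*k,np.round(f,1),round(s["clock"],2),np.round(s["tool_pos"]-p,4))
    if np.linalg.norm(f)>30:break
cv2.imwrite("pics/w4.png",capture("wrist")[:,:,::-1])
E
python3 lift.py
```

```text
0.031 [0.4 0.4 0.6] 9.76
0.028 [-0.  -0.   0.1] 10.01
0.025 [ 0.5 -0.8 -0.5] 10.26
0.022 [ 1.7 -0.5 -0. ] 10.51
0.019 [ 1.3 -1.3  0.1] 10.76
0.016 [ 0.1  3.4 -5.6] 11.01
2 [ 0.1  2.2 -4.1] 11.26 [-0.0001 -0.0001 -0.0002]
4 [ 0.6  0.1 -1.2] 11.51 [ 0.     -0.0006  0.0008]
6 [ 0.5 -0.8 -0.4] 11.76 [ 0.0002 -0.0006  0.0011]
8 [ 1.2 -0.4 -0.2] 12.01 [ 0.0002 -0.0004  0.0008]
10 [ 0.4 -0.4 -0.7] 12.26 [-0.0001 -0.0002  0.0001]
```

View pics/w4.png

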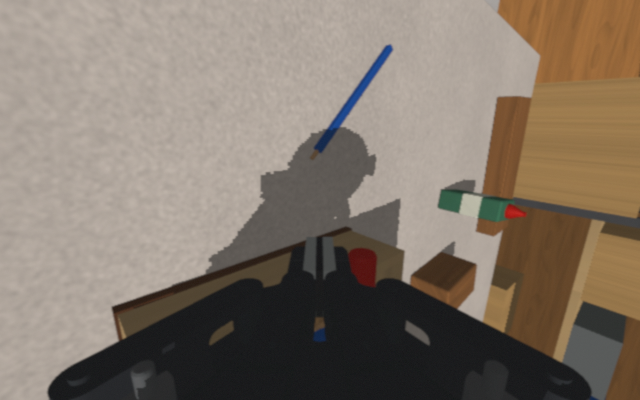

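```bash
python3 - <<'E'
from h import *
a=capture("scene");b=capture("side")
for n,im in(("scene",a),("side",b)):
    k,l,st,ce=cv2.connectedComponentsWithStats(redmask(im))
    for i in range(1,k):
        if st[i][4]>8:print(n,st[i],ce[i])
cv2.imwrite("pics/a4.png",cv2.resize(a[125:270,235:355,::-1],None,fx=4.1,fy=4.1,interpolation=cv2.INTER_CUBIC))
cv2.imwrite("pics/b4.png",cv2.resize(b[140:300,250:420,::-1],None,fx=3.7,fy=3.7,interpolation=cv2.INTER_CUBIC))
for dg in(0,2,4,6,8,10):
    th=TH0+np.radians(dg);X=W([.156,-.03+.107*np.cos(th),.065+.107*np.sin(th)]);print(dg,proj(calibration("scene"),X),proj(calibration("side"),X))
E
```

```text
scene [193 278   6   6  29] [195.55172414 280.4137931 ]
0 [325.11952545 232.40306191] [358.2749057  208.68768569]
2 [324.47152957 232.34018537] [358.56952485 208.34335361]
4 [323.79632831 232.30179835] [358.8751544  208.03956505]
6 [323.09466561 232.28808523] [359.19153072 207.77699915]
8 [322.36733166 232.29919655] [359.51837347 207.55629907]
10 [321.61516237 232.33524812] [359.85538539 207.37806993]
```

View pics/a4.png

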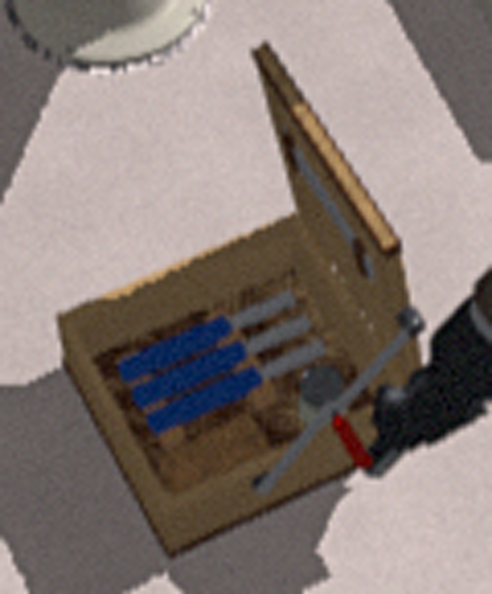

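View pics/b4.png

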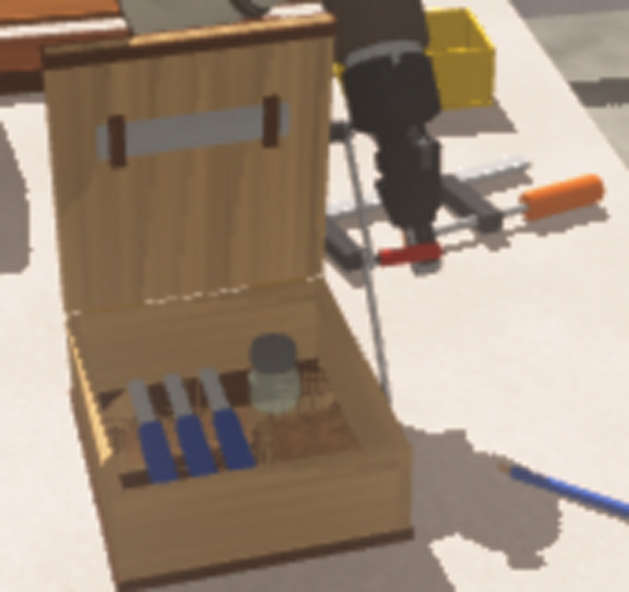

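```bash
cat > lift2.py <<'E'
from h import *
off=json.load(open("off.json")); f0=np.array([.4,.3,0])
for k in range(12,35,2):
    p,q=hook(TH0+np.radians(k),off,.016); robot.move_l(p,q,feed=.05); f=F()-f0
    s=read_state();print(k,np.round(f,1),round(s["clock"],2),np.round(s["tool_pos"]-p,4))
    if np.linalg.norm(f)>28:break
a=capture("scene");b=capture("side")
cv2.imwrite("pics/a5.png",cv2.resize(a[125:270,235:355,::-1],None,fx=4.1,fy=4.1,interpolation=cv2.INTER_CUBIC))
cv2.imwrite("pics/b5.png",cv2.resize(b[140:300,250:420,::-1],None,fx=3.7,fy=3.7,interpolation=cv2.INTER_CUBIC))
E
python3 lift2.py
```

```text
12 [-1.3  0.5 -2.7] 12.66 [-0.      0.0001 -0.0003]
14 [-1.5  2.4 -2.9] 12.91 [-0.      0.0001 -0.0002]
16 [-0.8  2.3 -2. ] 13.16 [-0.0001  0.0001 -0.0002]
18 [-0.3  3.  -3.5] 13.41 [-0.      0.0001 -0.0002]
20 [-1.   3.3 -3. ] 13.66 [-0.      0.0001 -0.0002]
22 [-1.4  4.4 -3.4] 13.91 [-0.      0.0001 -0.0001]
24 [-0.9  4.5 -3.9] 14.16 [ 0.      0.0002 -0.0001]
26 [-1.6  4.7 -4. ] 14.41 [-0.      0.0002 -0.0001]
28 [-2.2  5.7 -3. ] 14.66 [-0.      0.0002 -0.0001]
30 [-1.3  7.  -2.9] 14.91 [-0.0001  0.0002 -0.0001]
32 [-2.5  5.7 -2.3] 15.16 [-0.0001  0.0003 -0.    ]
34 [-2.5  7.3 -3.6] 15.41 [-0.0002  0.0003 -0.    ]
```

View pics/a5.png

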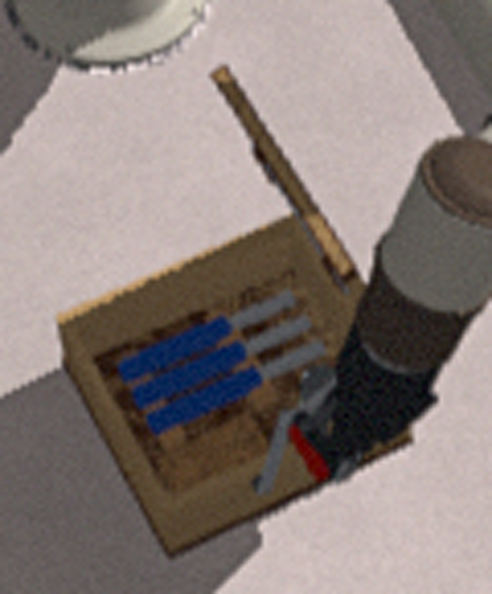

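View pics/b5.png

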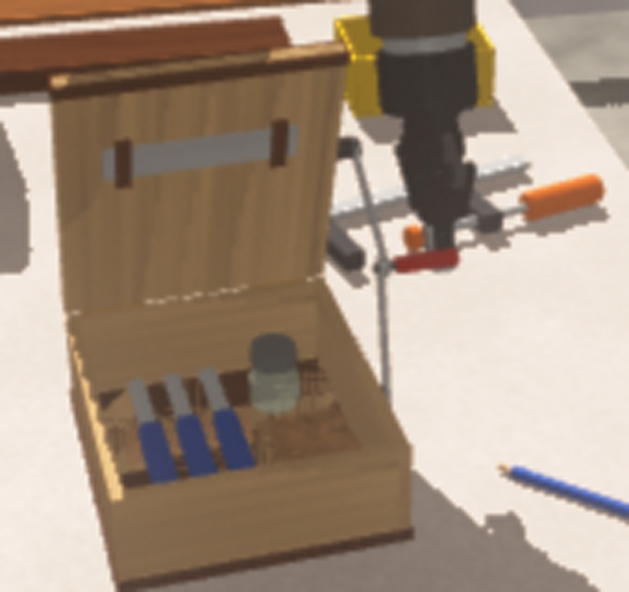

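```bash
cat >> h.py <<'E'
def press(phi,gap=0.,extra=0.,jaw=(-1,0,0),r=.225):
    b=1.40-phi; l=np.array([0,-np.cos(b),np.sin(b)]);no=np.array([0,np.sin(b),np.cos(b)])
    p=np.array([0,.12,.085])+r*l+(.014+gap)*no
    a=np.pi/2-b+extra
    return W(p),quat(tip(a),jaw if abs(jaw[0])>0 else np.array([0,-np.sin(a),np.cos(a)])*np.sign(jaw[2]))
E
python3 - <<'E'
from h import *
off=json.load(open("off.json"));th=TH0+np.radians(34)
p,q=hook(th,off+.014,.016); robot.move_l(p,q,feed=.06); print(F())
p,q=hook(th,off+.02,-.16); robot.move_l(p,q,feed=.2); print(F(),read_state()["clock"],read_state()["q"])
for jaw in((-1,0,0),(1,0,0),(0,0,1),(0,0,-1)):
  for ex in(0,.3):
    r=[]
    for phi in(.05,.7,1.4):
        k=planner.ik(*press(phi,.05 if phi<.1 else 0,ex*(1-phi/1.4),jaw)); r.append(None if k is None else np.round(k,2))
    print(jaw,ex,r)
a=capture("scene");b=capture("side")
cv2.imwrite("pics/a6.png",cv2.resize(a[125:270,235:355,::-1],None,fx=4.1,fy=4.1,interpolation=cv2.INTER_CUBIC))
cv2.imwrite("pics/b6.png",b[:,:,::-1])
E
```

```text
[-0.00740395 -0.96389771  0.09941313]
[ 0.80429234 -0.52306814 -0.22315428] 16.925 [ 0.41783683  0.44268246  0.14197253  0.30309424 -1.38200038  1.18162308]
(-1, 0, 0) 0 [array([ 0.85,  0.45, -0.53,  0.82, -1.76, -1.14]), array([ 0.41,  0.23, -0.62,  0.75, -1.11, -0.79]), array([-0.01,  0.39, -0.36,  0.  , -0.82,  0.11])]
(-1, 0, 0) 0.3 [array([ 0.83,  0.35, -0.45,  0.71, -1.63, -1.02]), array([ 0.37,  0.2 , -0.55,  0.61, -1.07, -0.63]), array([-0.01,  0.39, -0.36,  0.  , -0.82,  0.11])]
(1, 0, 0) 0 [array([ 0.85,  0.45, -0.53,  0.82, -1.76,  2.  ]), array([ 0.41,  0.23, -0.62,  0.75, -1.11,  2.35]), array([-0.01,  0.39, -0.36,  0.  , -0.82, -3.03])]
(1, 0, 0) 0.3 [array([ 0.83,  0.35, -0.45,  0.71, -1.63,  2.12]), array([ 0.37,  0.2 , -0.55,  0.61, -1.07,  2.51]), array([-0.01,  0.39, -0.36,  0.  , -0.82, -3.03])]
(0, 0, 1) 0 [array([ 0.85,  0.45, -0.53,  0.82, -1.76,  0.43]), array([ 0.41,  0.23, -0.62,  0.75, -1.11,  0.78]), array([-0.01,  0.39, -0.36,  0.  , -0.82,  1.68])]
(0, 0, 1) 0.3 [array([ 0.83,  0.35, -0.45,  0.71, -1.63,  0.55]), array([ 0.37,  0.2 , -0.55,  0.61, -1.07,  0.94]), array([-0.01,  0.39, -0.36,  0.  , -0.82,  1.68])]
(0, 0, -1) 0 [array([ 0.85,  0.45, -0.53,  0.82, -1.76, -2.71]), array([ 0.41,  0.23, -0.62,  0.75, -1.11, -2.36]), array([-0.01,  0.39, -0.36,  0.  , -0.82, -1.46])]
(0, 0, -1) 0.3 [array([ 0.83,  0.35, -0.45,  0.71, -1.63, -2.59]), array([ 0.37,  0.2 , -0.55,  0.61, -1.07, -2.21]), array([-0.01,  0.39, -0.36,  0.  , -0.82, -1.46])]
```

View pics/a6.png

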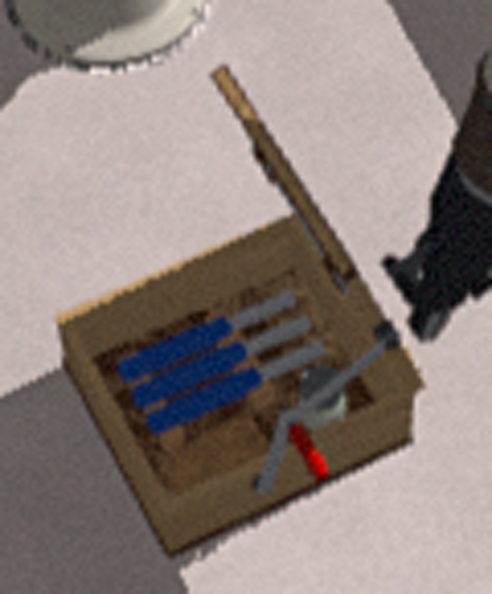

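View pics/b6.png

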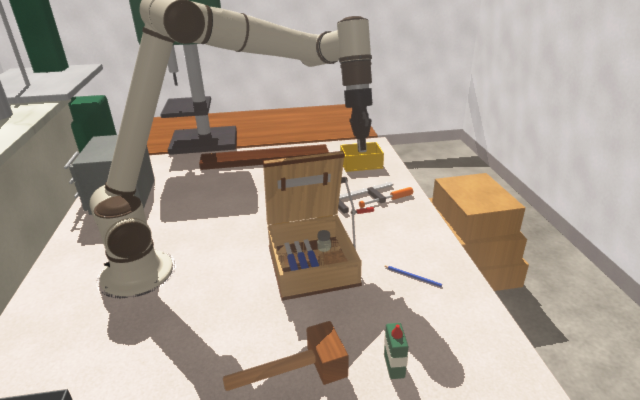

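```bash
python3 - <<'E'
from h import *
s=read_state();print(s["tool_pos"])
robot.move_l([.62,.24,.37],None,feed=.25)
p,q=press(.10,.09,.25); print(p); robot.reach(p,q)
s=read_state();print(s["clock"],F(),s["tool_pos"])
cv2.imwrite("pics/w7.png",capture("wrist")[:,:,::-1])
cv2.imwrite("pics/b7.png",capture("side")[:,:,::-1])
E
```

```text
[0.67291867 0.03620294 0.30831542]
[0.49304678 0.09967472 0.32962047]
19.75 [ 0.93818216 -0.01629257  0.36655236] [0.49331322 0.09948706 0.32980859]
```

View pics/w7.png

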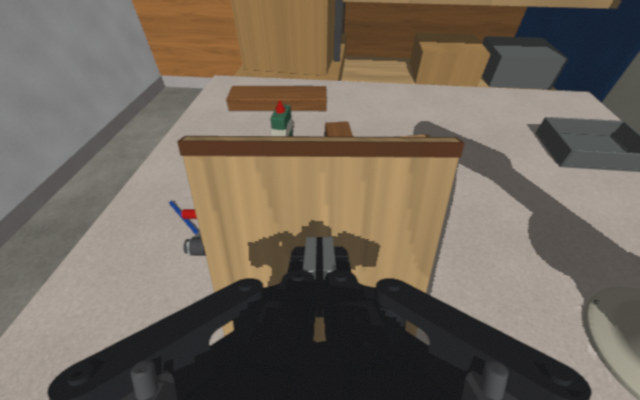

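View pics/b7.png

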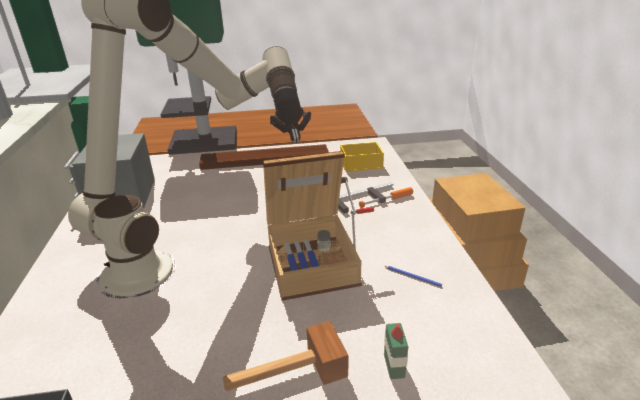

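```bash
cat > push.py <<'E'
import sys
from h import *
a,b,st,fd,lim=map(float,sys.argv[1:6])
f0=np.array([.5,0,.1])
for phi in np.arange(a,b+1e-9,st):
    p,q=press(phi,0,.25*max(0,1-phi/1.4)); robot.move_l(p,q,feed=fd)
    s=read_state();f=np.array(s["wrist_force"])-f0;be=1.40-phi
    fn=(Rc().T@f)@[0,np.sin(be),np.cos(be)]
    print(round(phi,3),"fn",round(fn,1),np.round(f,1),round(s["clock"],2),np.round(s["tool_pos"]-p,4))
    if np.linalg.norm(f)>lim: print("STOP");break
E
python3 - <<'E'
from h import *
p,q=press(.10,.025,.25); robot.move_l(p,q,feed=.1); print(F())
E
python3 push.py 0.04 0.30 0.02 0.05 18
```

```text
[ 0.21825726  1.19896899 -0.67066359]
0.04 fn 0.5 [-0.9  0.2  0.9] 21.03 [ 0.0001  0.0003 -0.0003]
0.06 fn -0.3 [-0.8 -0.5  0.3] 21.28 [ 0.0001 -0.0001  0.0005]
0.08 fn 0.1 [-0.3  0.1 -0.1] 21.53 [-0.0001 -0.0003  0.0003]
0.1 fn -0.8 [ 0.7 -0.8  0.1] 21.78 [-0.0001 -0.0003  0.0002]
0.12 fn 0.1 [-0.1  0.   0.3] 22.03 [-0.0001 -0.0003  0.0001]
0.14 fn 2.0 [-0.6  2.1 -0.2] 22.28 [ 0.0003  0.0004 -0.    ]
0.16 fn 3.7 [ 0.2  4.1 -0.5] 22.53 [0.0003 0.0005 0.    ]
0.18 fn 3.0 [-0.9  3.3 -0.5] 22.78 [ 0.0002  0.0004 -0.    ]
0.2 fn 4.0 [-1.4  4.6 -1. ] 23.03 [ 0.0002  0.0002 -0.0001]
0.22 fn 4.3 [-0.5  4.7 -0.3] 23.28 [ 0.0001  0.0001 -0.0001]
0.24 fn 3.6 [-1.   4.1 -0.6] 23.53 [ 0.0001  0.0001 -0.0001]
0.26 fn 2.6 [-0.4  3.  -0.5] 23.78 [ 0.0001  0.0001 -0.0001]
0.28 fn 4.1 [-1.1  4.4  0.1] 24.03 [ 0.      0.     -0.0001]
0.3 fn 2.6 [-0.9  3.4 -1.1] 24.28 [-0.     -0.     -0.0001]
```

```bash
python3 push.py 0.33 1.24 0.03 0.05 19; python3 - <<'E'
from h import *
b=capture("side");cv2.imwrite("pics/b8.png",b[:,:,::-1])
E
```

```text
0.33 fn 2.3 [-0.4  2.8 -0.4] 24.57 [-0.0001 -0.0002  0.    ]
0.36 fn 1.1 [-0.7  1.9 -1.2] 24.85 [-0.0001 -0.0002  0.0001]
0.39 fn 3.6 [-0.3  4.   0.5] 25.13 [-0.0001 -0.0002  0.    ]
0.42 fn 2.3 [-1.3  2.   0.9] 25.42 [-0.0002 -0.0002  0.    ]
0.45 fn 3.3 [-1.3  3.9  0. ] 25.7 [-0.0002 -0.0002  0.    ]
0.48 fn 3.4 [-2.1  3.1  1.3] 25.98 [-0.0002 -0.0002 -0.    ]
0.51 fn 3.5 [-2.2  2.9  1.7] 26.27 [-0.0001 -0.0001  0.    ]
0.54 fn 3.1 [-1.6  2.9  1.2] 26.55 [-0.0001 -0.0001  0.    ]
0.57 fn 3.6 [-1.4  3.   1.8] 26.83 [ 0.     -0.0001  0.0001]
0.6 fn 3.0 [-1.6  2.   2. ] 27.12 [-0.     -0.0001  0.    ]
0.63 fn 3.9 [-1.6  2.5  2.9] 27.4 [-0.0001 -0.0001  0.    ]
0.66 fn 4.1 [-2.   2.7  2.9] 27.68 [-0.0001 -0.0001 -0.    ]
0.69 fn 3.4 [-2.2  3.   1.8] 27.97 [-0.0001 -0.0001 -0.    ]
0.72 fn 3.0 [-2.5  1.9  2.1] 28.25 [-0.0002 -0.0001 -0.0001]
0.75 fn 3.9 [-2.6  2.5  2.8] 28.53 [-0.     -0.0001  0.    ]
0.78 fn 2.9 [-2.6  2.5  1.6] 28.82 [-0.0001 -0.0001 -0.    ]
0.81 fn 3.9 [-1.8  1.5  3.6] 29.1 [-0.0001 -0.0001 -0.    ]
0.84 fn 3.8 [-2.8  1.5  3.4] 29.38 [-0.0002 -0.0001 -0.0001]
0.87 fn 3.7 [-3.3  1.7  3.1] 29.67 [-0.0002 -0.0001 -0.0001]
0.9 fn 3.7 [-3.3  3.3  2.3] 29.95 [-0.0002 -0.0001 -0.0001]
0.93 fn 3.2 [-3.5  2.2  2.3] 30.23 [-0.0002 -0.0001 -0.0001]
0.96 fn 3.9 [-3.5  1.5  3.5] 30.52 [-0.0002 -0.0001 -0.0001]
0.99 fn 4.3 [-3.1  1.8  3.7] 30.8 [-0.0002 -0.0001 -0.0001]
1.02 fn 3.9 [-3.   1.3  3.6] 31.08 [-0.0002 -0.0001 -0.0001]
1.05 fn 4.4 [-3.3  1.5  4. ] 31.37 [-0.0001 -0.0001 -0.0001]
1.08 fn 4.5 [-4.6  2.1  3.9] 31.65 [-0.0002 -0.0001 -0.    ]
1.11 fn 4.3 [-4.   0.8  4.1] 31.93 [-0.0002 -0.0001 -0.    ]
1.14 fn 4.8 [-4.3  1.   4.6] 32.22 [-0.0002 -0.0001 -0.    ]
1.17 fn 5.8 [-4.5  1.5  5.5] 32.5 [-0.0001 -0.0001 -0.    ]
1.2 fn 4.5 [-3.2  1.8  4.2] 32.78 [-0.0001 -0.0001  0.    ]
1.23 fn 4.8 [-4.2  1.1  4.6] 33.07 [-0.0001 -0.0001  0.    ]
```

View pics/b8.png

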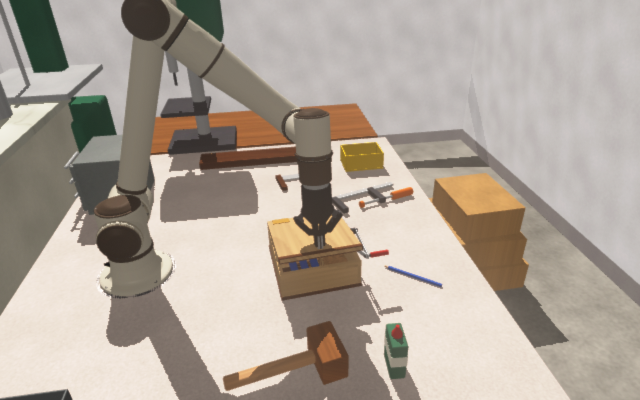

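```bash
python3 push.py 1.245 1.365 0.015 0.04 14; python3 push.py 1.370 1.42 0.003 0.03 12.5
```

```text
1.245 fn 6.4 [-4.   2.   6.1] 33.37 [-0.0002 -0.0001  0.0002]
1.26 fn 7.7 [-4.9  2.3  7.4] 33.62 [-0.0002 -0.0001  0.0003]
1.275 fn 7.1 [-5.3  1.5  6.9] 33.87 [-0.0002 -0.0001  0.0004]
1.29 fn 7.6 [-5.6  2.6  7.3] 34.12 [-0.0002 -0.0001  0.0004]
1.305 fn 8.8 [-6.   1.8  8.6] 34.37 [-0.0002 -0.0001  0.0004]
1.32 fn 7.4 [-4.7  1.6  7.3] 34.62 [-0.0002 -0.      0.0004]
1.335 fn 8.5 [-5.   2.9  8.3] 34.87 [-0.0002 -0.0001  0.0004]
1.35 fn 8.2 [-4.   2.8  8. ] 35.12 [-0.0002 -0.0001  0.0005]
1.365 fn 8.1 [-5.5  2.8  8. ] 35.37 [-0.0002 -0.0001  0.0005]
1.37 fn 9.3 [-5.6  2.6  9.3] 35.62 [-0.0003 -0.      0.0007]
1.373 fn 11.1 [-6.1  2.5 11.1] 35.87 [-0.0003 -0.      0.0008]
STOP
```

```bash
python3 push.py 1.375 1.43 0.002 0.03 18.5; python3 - <<'E'
from h import *
s=read_state();print(s["tool_pos"],s["wrist_force"])
b=capture("side");cv2.imwrite("pics/b9.png",cv2.resize(b[180:310,230:430,::-1],None,fx=4,fy=4,interpolation=cv2.INTER_CUBIC))
E
```

```text
1.375 fn 10.5 [-5.6  2.9 10.4] 36.12 [-0.0003 -0.      0.0009]
1.377 fn 10.7 [-6.3  3.1 10.6] 36.37 [-0.0003 -0.      0.001 ]
1.379 fn 10.9 [-6.1  2.8 10.8] 36.62 [-0.0003 -0.      0.001 ]
1.381 fn 10.9 [-7.2  2.9 10.8] 36.87 [-0.0003 -0.      0.001 ]
1.383 fn 10.3 [-5.8  3.2 10.2] 37.12 [-0.0003 -0.      0.001 ]
1.385 fn 11.2 [-5.4  2.1 11.2] 37.37 [-0.0002 -0.      0.001 ]
1.387 fn 11.0 [-6.2  2.1 11. ] 37.62 [-0.0003 -0.      0.001 ]
1.389 fn 11.1 [-5.9  3.5 11.1] 37.87 [-0.0002 -0.      0.001 ]
1.391 fn 10.9 [-5.4  2.5 10.8] 38.12 [-0.0003 -0.      0.001 ]
1.393 fn 10.6 [-7.   2.5 10.5] 38.37 [-0.0003 -0.0001  0.001 ]
1.395 fn 11.0 [-5.6  2.5 11. ] 38.62 [-0.0003 -0.      0.001 ]
1.397 fn 10.7 [-6.3  2.6 10.7] 38.87 [-0.0003 -0.      0.001 ]
1.399 fn 10.7 [-5.5  2.1 10.7] 39.12 [-0.0003 -0.0001  0.001 ]
1.401 fn 11.2 [-5.8  1.7 11.2] 39.37 [-0.0003 -0.      0.001 ]
1.403 fn 10.8 [-7.   2.1 10.8] 39.62 [-0.0003 -0.      0.001 ]
1.405 fn 12.2 [-6.   3.  12.3] 39.87 [-0.0003 -0.      0.0011]
1.407 fn 13.8 [-7.4  3.7 13.9] 40.12 [-0.0003 -0.      0.0016]
1.409 fn 16.8 [-8.5  4.3 16.9] 40.37 [-0.0002  0.      0.002 ]
STOP
[ 0.5200788  -0.16404179  0.09901761] [-7.9777481   4.28874647 16.995301  ]
```

View pics/b9.png

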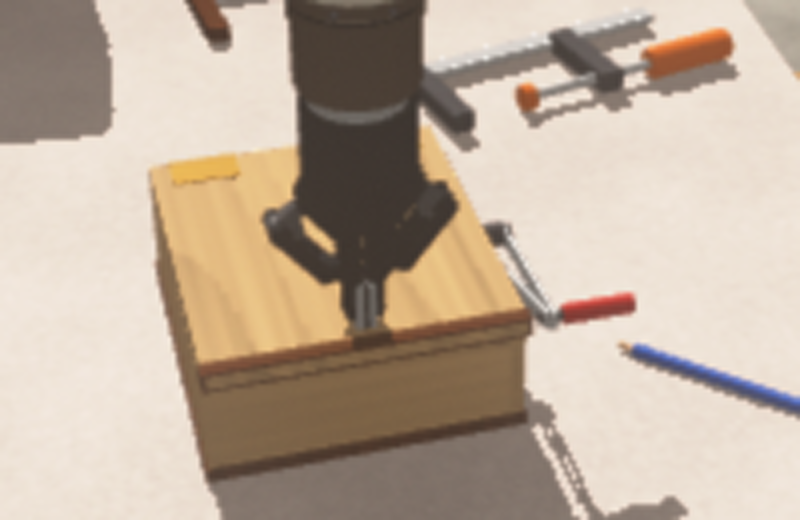

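```bash
python3 - <<'E'
from h import *
s=read_state();p=np.array(s["tool_pos"])
robot.move_l(p+[0,0,.02],None,feed=.05); print(F(),read_state()["tool_pos"])
robot.move_l(p+[-.03,.0,.22],None,feed=.2); robot.dwell(.3)
s=read_state();print(s["clock"],F(),s["tool_pos"])
a=capture("scene");b=capture("side")
cv2.imwrite("pics/a10.png",a[:,:,::-1])
cv2.imwrite("pics/b10.png",cv2.resize(b[180:310,230:430,::-1],None,fx=4,fy=4,interpolation=cv2.INTER_CUBIC))
cv2.imwrite("pics/w10.png",capture("wrist")[:,:,::-1])
E
```

```text
[-0.30504827  1.60098677 -0.85100897] [ 0.52009724 -0.16407133  0.1188917 ]
42.4667 [ 0.08065863 -0.32760972  0.6719717 ] [ 0.48996032 -0.16405589  0.31830804]
```

View pics/a10.png

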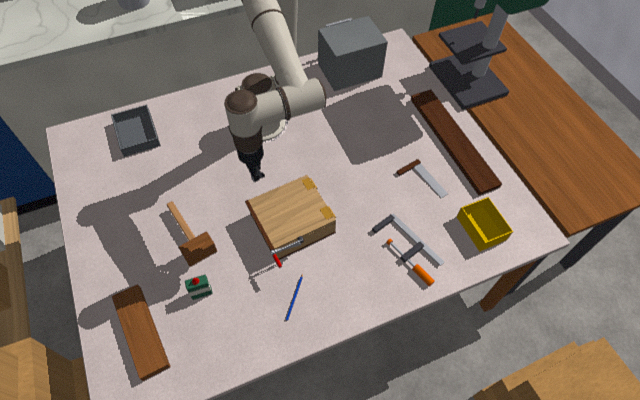

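View pics/b10.png

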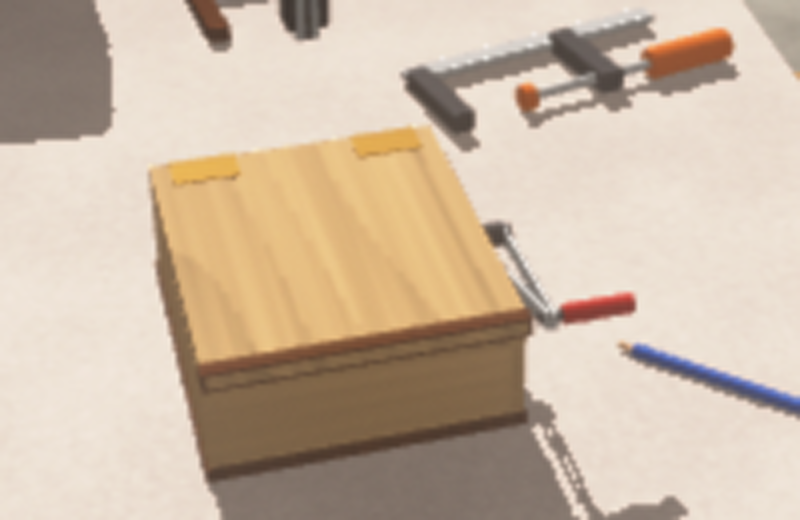

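```bash
python3 -c "
from h import *
robot.finish_job()"
```

```text
the job is handed in; nothing more can be done
```

The tool chest is shut and the job is handed in, with the last check at about 42 s on the robot's clock.

- **Unlocking the stay:** I hooked the shut fingers under the red knee pin and swung it 34° along its circle. The stay passed centre and held there when I let go. The readings between steps were about 8 N at most.
- **Lowering the lid:** I pushed at lid_press in small steps along the lid's arc. It took about 2 to 9 N for most of the way and about 11 N near the end. At the hard stop it reached about 17 N straight down, 19 N in all.
- **Final checks:** At the stop the fingertips stood at z = 0.0990 m, against 99 mm expected for a shut lid. After I backed off, the side view showed the lid unmoved and the wrist force was back near zero. The pencil, oil tin, mallet, try square and clamp looked unmoved. The contents can't be seen with the lid shut, but nothing went into the chest.

**What went wrong or disagreed:**
- **Contact on the first try:** The side of the gripper pressed the stay or its upper pivot boss with about 10 N sideways. I backed out, turned the gripper a quarter turn and came in clear.
- **Forces lower than stated:** Both the lifting and the pushing forces read below the given figures. I read them between steps, so brief peaks could have been higher.
- **Sideways drag:** Up to about 8 N of sideways force built up on the lid while closing. It is included in the 19 N.

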